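# Switch on the tap light and click its dimmer ring to medium

## Robot

A 6-joint arm with a two-finger parallel gripper is mounted at the origin on the work surface. World frame = base frame: x ahead of the robot, y to its left, z up, the work surface at z = 0. Lengths are in mm, angles in rad, forces in N, time in s.
With the tool pointing down it reaches from about 300 to 775 mm from the base axis. Payload 14.6 kg.
Tool frame: the origin (TCP) lies on the centre line of the jaws, within the pads' length; the fingertips stand 19 mm ahead of it and the grasp point (between the pads) is the TCP (bot.tip_reach is the distance from the TCP to the fingertips, in mm); y points along the fingers, x is the direction in which the jaws open and shut, and the axes are right-handed (so a half turn about y gives the same grasp; the last joint's range is limited). The gripper opens to 85 mm and grips with 20 to 120 N. Pads are 22 mm wide; open, the fingers measure 114 mm over their backs; the gripper's body (76 mm by 85 mm) begins 54 mm behind the grasp point. The pads swing forward as they close: fully open they stand 13 mm farther back than shut.
Start: joints at [-1.2, 0.3, 1.521, -0, 1.321, -0.067], TCP at [233.163, -498.121, 250.281] pointing down, gripper open.
Joint ranges: [-3.03, 3.03], [-0.79, 2.21], [0.23, 2.52], [-1.04, 4.18], [0, 3.07], [-2.55, 2.55]. Speed limits (rad/s): [2.22, 2.22, 2.57, 3.14, 3.14, 3.14].

## Interface

Orientations are given as a unit quaternion [w, x, y, z].
In Python, from rig import bot gives the robot as it stands. Calls block until the motion is done:
- bot.move_to(position, orientation): joint-space move of the TCP to a pose.
- bot.servo_line(position, attitude=None, speed=150, until_force=None): straight line of the TCP; attitude=None keeps the orientation; speed is the mean speed in mm/s. With until_force (N) it stops when the force on the tool has changed by that much, and returns True; else False.
- bot.move_joints(angles): joint-space move.
- bot.move_gripper(opening, grip_force=None): finger opening in mm; grip_force is the grip in N (None keeps the last); returns when the fingers have stopped.
- bot.dwell(seconds).
- bot.ik(position, orientation): joint angles nearest the present ones, or None.
- bot.read_state(): the state.
- bot.read_camera(name): name is "side" or "top"; returns a dict with "image" (400x640x3 uint8, blue, green, red), "depth" (400x640 float32, mm along the optical axis (not along the pixel's ray), 0 where there is no reading), "fovy" (degrees; the focal length in pixels is half the picture's height over the tangent of half this angle, whatever the lens; pixels are square), "cx", "cy" (the principal point, pixels), "eye" and "attitude" of the camera in the world. Camera axes: x right, y down, z forward; pixel columns grow to the right and rows downward; lengths in mm; the calibration is good to about 2 mm. A picture is of the moment at which its call begins.
A pose or a line that the arm cannot do raises bot.MotionError and nothing moves.
- bot.finish_job(): hands the job in, once; it reports no verdict.
The state is a dict: "clock": time; "joint_positions": joint angles; "qvel": joint speeds; "effort": joint torques, N m; "ee_pos": TCP position; "tool_rot": TCP orientation; "ft_force": force on the tool from outside, world axes, zero at the start; "moment": the same for the moment, N m; "grip_width": finger opening in mm.
Only numpy, scipy, OpenCV 4.12 (cv2) and the standard library are available. Lean on these libraries where they do the work, as an engineer would, in place of code of your own. Each camera call takes 0.05 s, during which the arm holds its last target. There are 200 camera calls.

## Task

Switch the cream tap light on by pushing its small toggle lever over to the side with the green dot, then lay a fingertip on its dark knurled dimmer ring and turn it clockwise by friction until it clicks from the smallest dot to the middle dot, and leave it there. Push and press gently, grip nothing, and leave the strainer cup, saucers and lunch box where they stand.

Things in the scene. Friction and masses are not known exactly. Their poses are not given: they have to be found in the camera images.
- lamp: cream battery tap light, fixed to the shelf: flat case 120 (its x) x 200 (its y) x 30 mm high, origin at the centre of its underside, z up. On its top stand the dimmer ring (centre at x 0, y -40 mm) and the toggle (pivot at x 0, y +70 mm). Yaw varies up to about 30 degrees
- dial_top (a point): centre of the dimmer ring's flat top when not pressed, 55 mm above the shelf; axes as the lamp's. The ring is a dark disc 100 mm across, 16 mm thick (too wide to grip), 9 mm clear of the case, with a pale flush lens 52 mm across that turns with it; its flat top is knurled from 27 to 49 mm radius
- ring (a joint): angle of the dimmer ring, rad, growing clockwise seen from above. Sprung detents at 0 (low: its orange mark points to the smallest dot on the case; the start), 0.6 (medium, middle dot; the mark points along the lamp's +y, to the toggle) and 1.2 (high, largest dot). About 0.055 N m (friction included) leaves a detent; let go, it jumps to the nearest
- toggle (a joint): angle of the toggle lever, rad: 0 off (leaning 0.45 rad to the lamp's -x), 0.9 on (leaning 0.45 rad to the lamp's +x, towards the green dot); it snaps to the nearer end from 0.45. About 1.2 N at the tip moves it
- toggle_tip (a point): end of the bright metal toggle lever's axis, which moves with it: round bar 8 mm thick with a round end, 28 mm from its pivot to this point (4 mm of round end beyond)
- toggle_pivot (a point): pivot of the toggle, on the case's top, 30 mm above the shelf. The case is flat around it, and the ring's edge is 60 mm away on the lamp's -y side
- strainer: loose stainless tea strainer cup, 72 mm across, 62 mm high, with two short lugs at its rim reaching 61 mm from its axis; origin at the centre of its underside. Stands on one side (lamp's +y or -y) of the lamp; leave alone
- saucer: loose white saucer, 116 mm across, 15 mm high, the lower of two; origin at the centre of its underside. Stands on the other side of the lamp; leave alone
- saucer_top: loose blue saucer stacked on the white one, same size; leave alone
- lunchbox: loose teal lunch box with cream latches, 109 x 175 x 55 mm high, behind the lamp (its +x side); origin at the centre of its underside; leave alone
- float (a joint): how far the dimmer ring is pressed down, m: 0 free, stop at 0.008. It floats on a spring: no give up to about 2 N, then 1.2 N per mm, about 11 N at the stop. A fingertip pressed 4 to 6 mm down on the ring away from its axis and moved around the axis drags it round by friction
There are look-alikes about, which are no part of the job. What is shaped like the lamp but purple is not meant.

How it is judged (in metres and radians):
On the way, in this order (a step that is already met when the one before it is completed fails the run):
1. the toggle is pushed over to on (value of joint toggle above 0.75 rad), for 0.1 s.
2. the ring is turned to the medium detent (value of joint ring between 0.48 and 0.72 rad), for 0.2 s.
At the end, for the whole second after the job is handed in: the toggle is over at on (above 0.75 rad) and the ring rests in the medium detent (0.6 rad, within 0.1) (value of joint toggle above 0.75 rad and value of joint ring between 0.5 and 0.7 rad and velocity of joint ring between -0.1 and 0.1 rad/s); the robot touches nothing.
It fails at once if the ring is pressed or gripped with more than 35 N (contact force between the fingers and ring above 35 N).
It fails at once if the toggle is pushed or gripped with more than 35 N (contact force between the fingers and toggle above 35 N).
It fails at once if the strainer cup is moved or lifted by more than 15 mm (distance of strainer from where it was at the start of the episode above 0.015 m).
It fails at once if either saucer is moved or lifted by more than 15 mm (distance of any of saucer, saucer_top from where it was at the start of the episode above 0.015 m).
It fails at once if the lunch box is moved or lifted by more than 15 mm (distance of lunchbox from where it was at the start of the episode above 0.015 m).
It also fails if it takes over 38 s, if anything falls off the work surface, if the arm or the gripper's body presses on something with over 40 N, if the wrist force passes 120 N, or if a joint passes its speed limit or range.

## Working session

There is one attempt and no reset: what is moved stays moved. The work goes in short steps, each a Python script; the robot and the scene stay as the last script left them, time stands still between calls to the robot, and variables do not carry over. Pictures are saved under pics/ and viewed, about 8 in all and at most 12, crops included, and the job is handed in when it is done.

```bash
mkdir -p pics; ls; cat > h.py <<'E'
import numpy as np, cv2
from scipy.spatial.transform import Rotation as R
def rot(q): return R.from_quat([q[1],q[2],q[3],q[0]]).as_matrix()
def f(c): return 200/np.tan(np.radians(c["fovy"])/2)
def cast(c,u,v,z):
    d=rot(c["attitude"])@np.array([(u-c["cx"])/f(c),(v-c["cy"])/f(c),1.]); e=np.array(c["eye"],float)
    return e+d*(z-e[2])/d[2]
def pt(c,u,v):
    Z=float(c["depth"][int(round(v)),int(round(u))]); return np.array(c["eye"])+rot(c["attitude"])@np.array([(u-c["cx"])/f(c)*Z,(v-c["cy"])/f(c)*Z,Z])
def proj(c,p):
    q=rot(c["attitude"]).T@(np.array(p,float)-np.array(c["eye"])); return q[0]/q[2]*f(c)+c["cx"],q[1]/q[2]*f(c)+c["cy"]
E
python3 - <<'E'
from rig import bot
from h import *
import pickle
for n in("top","side"):
    c=bot.read_camera(n); cv2.imwrite(f"pics/{n}0.png",c["image"]); pickle.dump(c,open(n+"0.pkl","wb"))
    print(n,c["fovy"],c["cx"],c["cy"],c["eye"],c["attitude"])
s=bot.read_state(); print(s["clock"],s["tool_rot"],bot.tip_reach)
E
```

```text
pics
top 50.005661802598425 319.1529841772294 197.52866651918242 [ 426.10938918  127.52211312 1291.20142928] [ 0.02676489 -0.69881615  0.7142838  -0.02717127]
side 42.51499277072842 306.072611545771 207.9451659254118 [ 109.93035838 1156.23273083  921.86485096] [ 0.07629963 -0.16948803  0.88649281 -0.42377196]
0.1 [ 0.59687889 -0.59642168  0.37979165 -0.37917684] 19.0
```

View pics/top0.png

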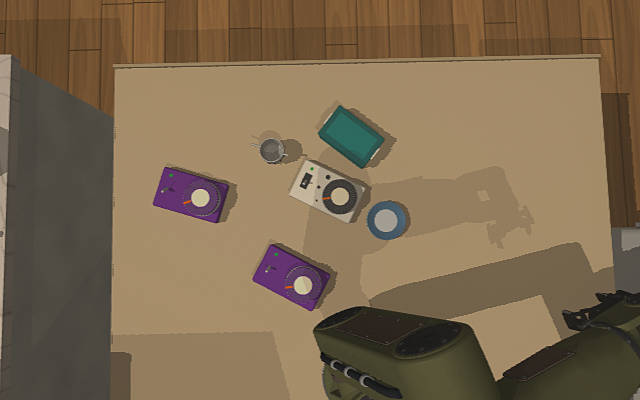

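View pics/side0.png

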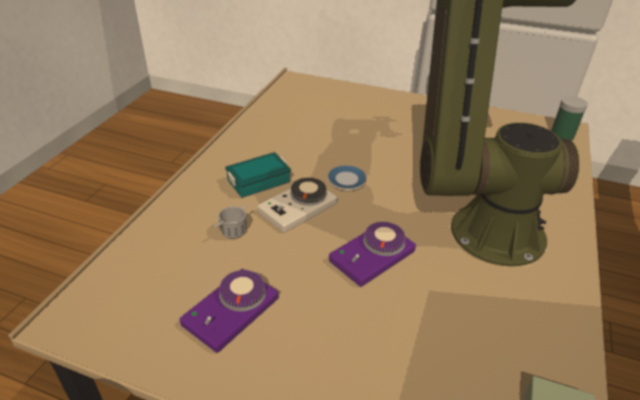

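The top view shows the cream lamp around (329,191), with its ring at about (340,197), toggle near (306,181), strainer at (271,151), saucers at (386,220) and lunch box at (351,136). Two purple look-alikes are at (191,194) and (291,276). Next I'll measure the lamp.

```bash
python3 - <<'E'
from h import *
import pickle
c=pickle.load(open("top0.pkl","rb")); s=pickle.load(open("side0.pkl","rb"))
a=c["image"][150:235,280:380]; b=s["image"][165:240,240:345]
k=lambda i:cv2.resize(i,(600,int(i.shape[0]*600/i.shape[1])),interpolation=cv2.INTER_CUBIC)
A,B=k(a),k(b); 
cv2.imwrite("pics/crop0.png",A); cv2.imwrite("pics/crop1.png",B); print(A.shape,B.shape)
# depth-based: points near the lamp with world height
def cloud(c):
    v,u=np.mgrid[:400,:640]; Z=c["depth"].astype(float)
    P=np.stack([(u-c["cx"])/f(c)*Z,(v-c["cy"])/f(c)*Z,Z],-1)@rot(c["attitude"]).T+np.array(c["eye"]); return P
P=cloud(c); H=P[...,2]
roi=np.zeros((400,640),bool); roi[155:228,285:368]=1
lamp=roi&(H>18); lab=cv2.connectedComponents(lamp.astype(np.uint8))[1]; lamp=lab==lab[205,345]
print("lamp h",np.percentile(H[lamp],[5,30,50,70,95]))
r=lamp&(H>47); 
(cx,cy),(w,h),an=cv2.fitEllipse(max(cv2.findContours(r.astype(np.uint8),0,1)[0],key=len)); C=cast(c,cx,cy,55)
print("ring px",cx,cy,w,h,"world",C,"diam",(w+h)/2*(1291-55)/f(c))
m=lamp; rect=cv2.minAreaRect(np.argwhere(m)[:,::-1].astype(np.float32)); print("rect",rect)
q=np.array([cast(c,*x,30)[:2] for x in cv2.boxPoints(rect)]); print(q,q.mean(0),np.linalg.norm(np.diff(q,axis=0),axis=1))
e=[q[1]-q[0],q[2]-q[1]]; L=max(e,key=np.linalg.norm); L/=np.linalg.norm(L); L*=np.sign(L[1]); print("ydir",L,"yaw deg",np.degrees(np.arctan2(-L[0],L[1])))
o=q.mean(0); print("ring from rect",o-40*L,"toggle",o+70*L, proj(c,[*(o+70*L),30]))
for n,(u,v) in dict(strainer=(271,151),saucer=(386,220),lunch=(351,136)).items(): print(n,pt(c,u,v))
E
```

```text
(510, 600, 3) (428, 600, 3)
lamp h [26.31749352 29.99367119 32.31923546 53.08212222 58.26560161]
ring px 339.73773193359375 196.08673095703125 33.741973876953125 33.7844352722168 world [523.47360005  66.17283969  55.        ] diam 97.31072391475928
rect ((327.1253662109375, 191.02606201171875), (67.51031494140625, 40.431663513183594), 25.76932716369629)
[[533.31932239 217.64421574]
 [640.68988978 163.6710306 ]
 [549.17950204 -14.21858848]
 [442.96219127  40.61884207]] [541.53772637 101.92887498] [120.17297307 200.04716354 119.53769655]
ydir [0.45744407 0.8892384 ] yaw deg -27.222300290853536
ring from rect [523.23996376  66.35933909] toggle [573.55881094 164.17556279] (np.float64(305.7869009752174), np.float64(180.61042152577815))
strainer [6.70023159e+02 2.69152635e+02 2.50256243e-01]
saucer [452.28685834 -71.1757549   16.90942421]
lunch [699.03099138  28.71055357  54.3603786 ]
```

View pics/crop0.png

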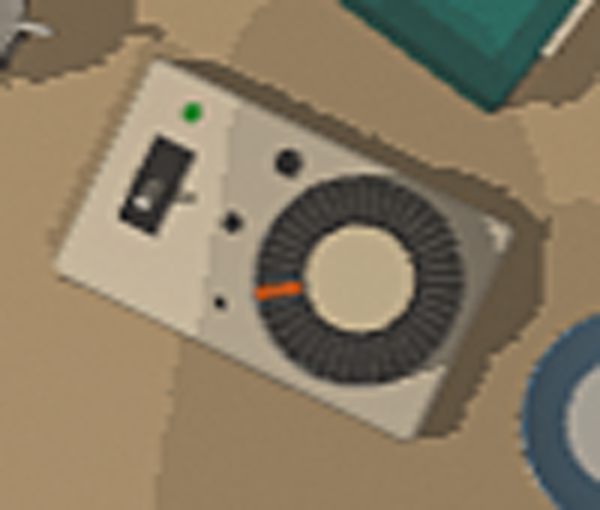

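The case measures 120 x 200 mm and the ring 97 mm at 55 mm height. The ring and toggle positions from the case agree with those from the image. The orange mark points to the smallest dot and the lever leans away from the green dot. Next comes the toggle.

```bash
cat >> h.py <<'E'
LY=np.array([.45744,.88924]); LX=np.array([.88924,-.45744]); O=np.array([541.5,102.0])
def W(x,y,z): return np.array([*(O+x*LX+y*LY),z+19])   # fingertip z -> TCP
def att(ang):  # tool y down, tool x at world angle ang
    x=np.array([np.cos(ang),np.sin(ang),0]); y=np.array([0,0,-1.]); q=R.from_matrix(np.c_[x,y,np.cross(x,y)]).as_quat(); return [q[3],q[0],q[1],q[2]]
AY=np.arctan2(LY[1],LY[0])
E
python3 - <<'E'
from rig import bot
from h import *
for a in (AY,AY+np.pi):
    for n,p in dict(t=W(-42,70,110),d=W(-38,-40,50),d2=W(-30,-18,50)).items(): 
        j=bot.ik(p,att(a)); print(a,n,None if j is None else np.round(j,2))
bot.move_gripper(0)
s=bot.read_state(); print(s["clock"],s["grip_width"],bot.tip_reach)
E
```

```text
1.0956819049350544 t [ 0.27  0.46  1.6  -0.    1.08 -0.83]
1.0956819049350544 d [ 0.1   0.42  1.83 -0.    0.89 -1.  ]
1.0956819049350544 d2 [ 0.12  0.46  1.78 -0.    0.91 -0.97]
4.237274558524847 t [ 0.27  0.46  1.6  -0.    1.08  2.31]
4.237274558524847 d [ 0.1   0.42  1.83 -0.    0.89  2.14]
4.237274558524847 d2 [ 0.12  0.46  1.78 -0.    0.91  2.17]
0.8667 0.02656646474470611 19.0
```

```bash
python3 - <<'E'
from rig import bot
from h import *
q=att(AY); st=lambda m:print(m,round(bot.read_state()["clock"],2),np.round(bot.read_state()["ee_pos"],1),np.round(bot.read_state()["ft_force"],2))
bot.move_to(W(-42,70,130),q); st("above")
bot.servo_line(W(-42,70,44),speed=120); st("down")
print(bot.servo_line(W(-8,70,44),speed=40,until_force=10)); st("pushed")
bot.servo_line(W(-42,70,44),speed=120)
bot.servo_line(W(-60,0,110),speed=150); st("up")
c=bot.read_camera("top"); a=c["image"][150:235,280:380]; s=bot.read_camera("side"); b=s["image"][165:240,240:345]
k=lambda i:cv2.resize(i,(560,int(i.shape[0]*560/i.shape[1])),interpolation=cv2.INTER_CUBIC)
cv2.imwrite("pics/t1.png",np.hstack([cv2.resize(i,(400,330),interpolation=cv2.INTER_CUBIC) for i in(a,b)]))
E
```

```text
above 3.52 [536.4 182.8 149.1] [ 0.43 -0.01  0.08]
down 4.39 [536.6 183.5  63.7] [0.41 0.74 0.26]
False
pushed 5.39 [566.3 167.9  62.9] [-0.22 -0.27  0.42]
up 6.62 [488.4 129.5 128.6] [ 0.78  0.65 -0.07]
```

View pics/t1.png

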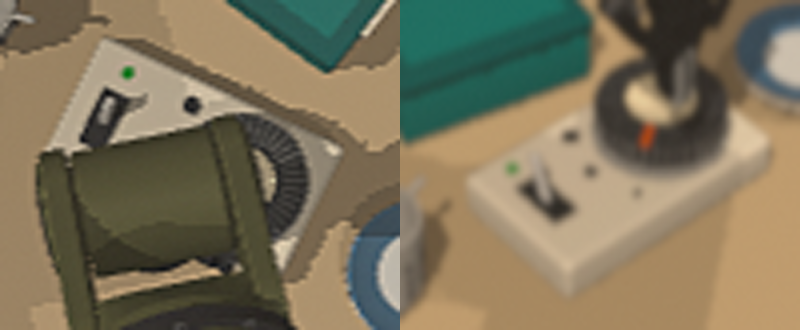

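The lever now leans to the green dot, so the toggle is on. Next I'll press the ring and drag it in small arc steps, reading the orange mark from the side camera.

```bash
cat >> h.py <<'E'
def ringang(c):  # clockwise angle of orange mark, 0.6 = lamp +y
    h=cv2.cvtColor(c["image"],cv2.COLOR_BGR2HSV); m=cv2.inRange(h,(2,170,120),(16,255,255))
    p=proj(c,W(0,-40,55)-[0,0,19]); yy,xx=np.nonzero(m); k=np.hypot(xx-p[0],yy-p[1])<28
    if k.sum()<3: return None
    w=cast(c,xx[k].mean(),yy[k].mean(),53)[:2]-(O-40*LY); return round(.6+np.arctan2(w@LX,w@LY),2),int(k.sum()),round(np.hypot(*w),1)
def arc(phi,z): return W(38*np.cos(phi),-40+38*np.sin(phi),z), att(AY+phi-np.pi)
E
python3 - <<'E'
from rig import bot
from h import *
st=lambda m:(lambda s:print(m,round(s["clock"],2),np.round(s["ee_pos"],1),np.round(s["ft_force"],2),ringang(bot.read_camera("side"))))(bot.read_state())
st("start")
ph=np.pi+.3
bot.move_to(*arc(ph,75)); st("above")
p,q=arc(ph,49.5); print(bot.servo_line(p,q,speed=25,until_force=9)); st("pressed")
z=bot.read_state()["ee_pos"][2]-19
for i in range(1,5):
    p,q=arc(ph-.1*i,49.5); bot.servo_line(p,q,speed=25); st(i*.1)
E
```

```text
start 6.72 [488.2 129.7 128.2] [-1.09  0.06  0.24] (np.float64(0.03), 13, np.float64(38.8))
above 7.25 [485.9  73.2  93.8] [ 1.58  0.36 -0.23] (np.float64(0.03), 13, np.float64(38.8))
True
pressed 8.39 [485.6  73.1  68.6] [-1.38  0.19  8.28] (np.float64(-0.01), 14, np.float64(45.5))
0.1 8.75 [486.6  76.8  68.8] [-2.97 -0.63  7.71] (np.float64(0.07), 11, np.float64(44.1))
0.2 9.1 [487.9  80.5  68.8] [-2.85 -0.27  7.77] (np.float64(0.18), 12, np.float64(45.5))
0.30000000000000004 9.45 [489.6  84.   68.9] [-3.4   0.25  7.32] (np.float64(0.29), 13, np.float64(44.4))
0.4 9.8 [491.8  87.5  69. ] [-2.06  2.7   7.46] (np.float64(0.38), 13, np.float64(43.6))
```

The ring follows without slip, so I'll continue to 0.6 and lift.

```bash
python3 - <<'E'
from rig import bot
from h import *
st=lambda m:(lambda s:print(m,round(s["clock"],2),np.round(s["ee_pos"],1),np.round(s["ft_force"],2),ringang(bot.read_camera("side"))))(bot.read_state())
ph=np.pi+.3
for i in(.5,.6):
    p,q=arc(ph-i,49.5); bot.servo_line(p,q,speed=25); st(i)
bot.dwell(.3); st("hold")
p,q=arc(ph-.6,75); bot.servo_line(p,q,speed=40); st("lift")
bot.servo_line(p+[-90,-60,70],q,speed=150); bot.dwell(.3); st("away")
c=bot.read_camera("top"); a=c["image"][150:235,280:380]; s=bot.read_camera("side"); b=s["image"][165:240,240:345]
print("top",ringang(c))
cv2.imwrite("pics/t2.png",np.hstack([cv2.resize(i,(400,330),interpolation=cv2.INTER_CUBIC) for i in(a,b)]))
E
```

```text
0.5 10.15 [494.1  90.5  69. ] [-2.6   1.79  7.18] (np.float64(0.47), 13, np.float64(43.2))
0.6 10.5 [496.6  93.2  69. ] [-1.68  1.64  7.95] (np.float64(0.56), 14, np.float64(42.4))
hold 10.85 [496.5  93.2  69. ] [-0.7   1.29  7.07] (np.float64(0.56), 14, np.float64(42.4))
lift 11.68 [495.9  93.   93.8] [-0.46 -0.12  0.76] (np.float64(0.66), 13, np.float64(38.8))
away 13.04 [406.1  33.2 163.7] [-0.16  0.05  0.3 ] (np.float64(0.66), 13, np.float64(38.8))
top (np.float64(0.62), 14, np.float64(41.1))
```

View pics/t2.png

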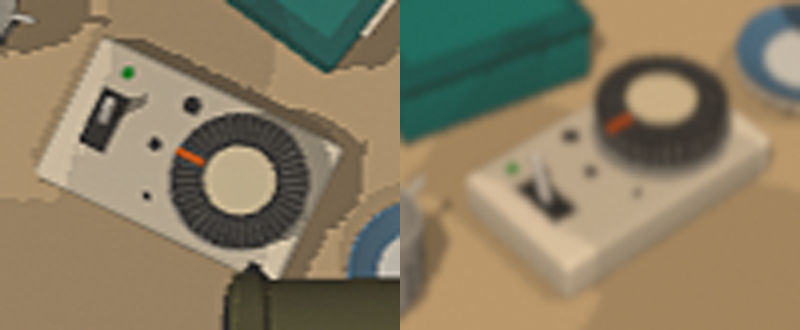

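The mark at (188,156) points to the middle dot, the lever is on, and the arm is clear. I'll hand the job in.

```bash
python3 -c "
from rig import bot
bot.finish_job()"
```

```text
the job is handed in; nothing more can be done
```

The tap light is switched on and its dimmer ring sits at the middle dot. I handed the job in shortly after 13 s on the robot clock, against a limit of 38 s.

- **Toggle:** I pushed the lever over with the closed fingertips. It met no more than the 10 N stop force I had set, and both later pictures show it leaning to the green dot.
- **Ring:** I pressed one side at about 8 N and dragged it 0.6 rad clockwise along an arc. The orange mark followed without slipping, and the ring settled in the detent once released.
- **Last checks:** The mark read 0.62 rad in the top view and 0.66 rad in the side view. The 0.04 rad difference fits the side camera's coarser view, which also read 0.03 rad at the start. Both are inside the 0.5–0.7 rad window, and the picture shows the mark pointing at the middle dot.
- **Clearance:** The arm was clear with about zero tool force. I did not re-measure the strainer, saucers and lunch box; the parts of them in the cropped pictures look unmoved, and the arm never went near them.

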